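# Put the microscope's extension tubes away on their sloping stand

## Robot

A 6-joint arm with a two-finger parallel gripper is mounted at the origin on the work surface. World frame = base frame: x ahead of the robot, y to its left, z up, the work surface at z = 0. Lengths are in m, angles in rad, forces in N, time in s.
With the tool pointing down it reaches from about 0.35 to 0.85 m from the base axis. Payload 8.1 kg.
Tool frame: the origin (TCP) lies on the centre line of the jaws, within the pads' length; the fingertips stand robot.tips_ahead ahead of it and the grasp point (between the pads) lies 6 mm ahead of it (robot.tips_ahead is the distance from the TCP to the fingertips, in m); z points along the fingers, y is the line along which they close (so a half turn about z gives the same grasp; the last joint's range is limited). The gripper opens to 93 mm and grips with 3 to 60 N. Pads are 15 mm wide; open, the fingers measure 128 mm over their backs; the gripper's body (75 mm by 188 mm) begins 65 mm behind the grasp point.
Start: joints at [1.055, 0.13, 1.488, -0, 1.523, -0.085], TCP at [0.251, 0.545, 0.244] pointing down, gripper open.
Joint ranges: [-2.96, 2.96], [-0.89, 2.26], [0.02, 2.5], [-1.34, 4.48], [0, 2.73], [-2.66, 2.66]. Speed limits (rad/s): [2.39, 2.39, 2.79, 3.14, 3.14, 3.14].

## Interface

Orientations are given as a rotation vector (axis times angle).
In Python, from plant import robot gives the robot as it stands.
- The arm moves only by the tool apply_moves, never from a script. Its arguments are lists of equal length, an entry for each row: "delta_pos": the shift along the tool's x, y, z in cm, a list of three; "twist": the turn about the tool's z in rad. A call has 1 to 8 rows; each row shifts and turns the commanded pose from where the row before left it, along the tool's axes as they then stand; what a row does not reach is not made up. A row lasts 1/8 s, in which the tool goes at most 62.5 mm and 10.7 degrees, less where a joint would pass 70% of its speed; a pose out of reach is approached as far as the arm can. A call with a gripper value outside its range is refused whole. "gripper" is the finger opening in cm, from 0 to 9.3, set as the call begins (left out, the last holds). The fingers move at their own pace and stop on an object; "squeeze" is the grip in N (left out, the last holds). Time passes only in rows, so rows that do not move let the fingers close. It gives the time, the measured TCP pose, the force, the opening and the grip force at its end, in the units of the state.
- robot.read_state(): the state, without advancing time (a new reading comes with each control period).
- robot.read_camera(name): name is "side" or "top" or "wrist"; returns a dict with "frame" (384x512x3 uint8, red, green, blue), "vertical_fov" (degrees; the focal length in pixels is half the picture's height over the tangent of half this angle, whatever the lens; pixels are square), "cx", "cy" (the principal point, pixels), "k1" (the pictures are not rectified: a ray, as slopes to the right and down, at radius r is drawn at 1 + k1 r^2 times it, then the intrinsics apply), "R" (3x3) and "t" (3): a world point X has camera coordinates R X + t. Camera axes: x right, y down, z forward; pixel columns grow to the right and rows downward; lengths in m; the calibration is good to about 2 mm. A picture is of the moment at which its call begins. There is no depth.
- robot.close_job(): hands the job in; it is judged then, once.
The state is a dict: "t": time; "q": joint angles; "dq": joint speeds; "joint_torque": joint torques, N m; "tool_pos": TCP position; "orientation": TCP orientation; "force": force on the tool from outside, world axes, zero at the start; "wrist_torque": the same for the moment, N m; "opening": finger opening in m; "gripper_force": force on a finger pad.
Only numpy, scipy, OpenCV 4.12 (cv2) and the standard library are available. Lean on these libraries where they do the work, as an engineer would, in place of code of your own. Each camera call takes 0.05 s, during which the arm holds its last target. There are 200 camera calls.

## Task

Put the three extension tubes from the tray away on the sloping stand, pushing each fully home on its spigot in the order of the pips: first the longest on spigot one, then the middle one on spigot two, then the shortest on spigot three. Do not knock a tube over, do not bump the microscope, and leave the bottle, case, jar and screwdriver where they are.

Things in the scene. Friction and masses are not known exactly. Their poses are not given: they have to be found in the camera images.
- tube_long: Black round extension tube, open right through and plain at both ends (a thin bright band near each end): outside diameter 40, bore 32, length 125; mass about 155 g. Origin at the centre of its lower end, z along its axis to the other end. Starts standing upright in one of the tray's four pockets; which one varies. The longest.
- tube_mid: Black round extension tube, open right through and plain at both ends (a thin bright band near each end): outside diameter 40, bore 32, length 100; mass about 125 g. Origin at the centre of its lower end, z along its axis to the other end. Starts standing upright in one of the tray's four pockets; which one varies. The middle one.
- tube_short: Black round extension tube, open right through and plain at both ends (a thin bright band near each end): outside diameter 40, bore 32, length 75; mass about 95 g. Origin at the centre of its lower end, z along its axis to the other end. Starts standing upright in one of the tray's four pockets; which one varies. The shortest.
- spigot1: Bright steel spigot marked by one raised black pip below it on the sloping face: diameter 28, 56 long, nose tapering over the last 9 to diameter 19. Origin at its root, in the sloping face on which a seated tube's end rests; z outward along its axis, 30 degrees from vertical, leaning to the stand's front; y along the row towards spigot 1. The left-hand one, seen from the stand's front.
- spigot2: Bright steel spigot marked by two raised black pips below it on the sloping face: diameter 28, 56 long, nose tapering over the last 9 to diameter 19. Origin at its root, in the sloping face on which a seated tube's end rests; z outward along its axis, 30 degrees from vertical, leaning to the stand's front; y along the row towards spigot 1. The middle one.
- spigot3: Bright steel spigot marked by three raised black pips below it on the sloping face: diameter 28, 56 long, nose tapering over the last 9 to diameter 19. Origin at its root, in the sloping face on which a seated tube's end rests; z outward along its axis, 30 degrees from vertical, leaning to the stand's front; y along the row towards spigot 1. The right-hand one, seen from the stand's front.
- stand: Aluminium stand fixed to the table, left or right of the robot (tray on the other side): dark base 120 deep, 270 wide; sloping face 110 by 250 tilted 30 degrees to the front, three spigots 80 apart in a row along y. Origin under the base centre, front (-x) roughly to the robot; spigot roots 62 above the table, rear edge 90 high.
- tray: Shallow grey tray fixed to the table, 200 by 200, walls 22 high, floor 4 thick, low dividers making four pockets in two rows; pocket centres at x, y = plus or minus 48 in its frame, each thing within 10 of its pocket centre along x and y. Holds the three tubes and the bottle. Origin under its centre.
- bottle: White closed bottle, diameter 52, 150 high, standing in the fourth pocket of the tray, to be left there. Origin at the centre of its underside.
- microscope: Video microscope fixed to the table between tray and stand; keep clear. White base 240 (x) by 140 by 22; post diameter 28 at x=+85, 352 high; focus knob on it to y=+62; dark lens barrel diameter 52 at x=-60 with ring light of diameter 76, underside 150 above the table, camera on top to 430. Origin under the base centre, front (-x) to the robot.
- case: Flat black case, 75 by 100 by 30 high, lying on the table in front of the microscope; bystander. Origin at the centre of its underside.
- jar: Amber jar, diameter 60, 80 high, on the table at the far left; bystander. Origin at the centre of its underside.
- screwdriver: Screwdriver with black handle, 190 long, lying on the table at the far right; bystander. Origin at the middle of its underside, x along it from handle to tip.
Not all that is in view belongs to the job. Leave any orange or purple look-alike of the bottle alone.

How it is judged:
By the outcome, as a careful person would: the job done as asked, in the order asked, and still so for the second after the job is handed in, with the robot touching nothing.
It also fails if it takes over 72 s, if anything falls off the work surface, if the arm or the gripper's body presses on something with over 40 N, if the wrist force passes 120 N, or if a joint passes its speed limit or range.

## Working session

There is one attempt and no reset: what is moved stays moved. The work goes in short steps, Python scripts to look and compute and a tool call to move; the robot and the scene stay as the last step left them, time stands still between calls to the robot, and variables do not carry over. Pictures are saved under pics/ and viewed, at most 10 in all, crops included, and the job is handed in when it is done.

Besides the shell and the picture viewer there is one more tool, called after "Call:" by a JSON object that holds its "fn" and its "kwargs", one argument or row to a line. apply_moves: Moves the arm, as the interface text tells. Its arguments: {"type":"object","properties":{"delta_pos":{"type":"array"},"twist":{"type":"array"},"gripper":{"type":"number"},"squeeze":{"type":"number"}},"required":["delta_pos","twist"]}

```bash
ls; mkdir -p pics; cat > h.py <<'E'
import numpy as np, cv2, pickle
from plant import robot
def grab(n):
    c=robot.read_camera(n); pickle.dump(c,open(f'{n}.pkl','wb')); return c
def load(n): return pickle.load(open(f'{n}.pkl','rb'))
def K(c):
    f=c['frame'].shape[0]/2/np.tan(np.radians(c['vertical_fov'])/2)
    return np.array([[f,0,c['cx']],[0,f,c['cy']],[0,0,1.]])
def D(c): # drawn = ideal*(1+k1 r^2)
    return np.array([c['k1'],0,0,0,0.])
def proj(c,P):
    return cv2.projectPoints(np.atleast_2d(P).astype(float),cv2.Rodrigues(np.array(c['R']))[0],np.array(c['t'],float),K(c),D(c))[0][:,0]
def onz(c,uv,z):
    p=cv2.undistortPoints(np.atleast_2d(uv).astype(float)[:,None],K(c),D(c))[:,0]
    R=np.array(c['R']);o=-R.T@np.array(c['t']);d=np.c_[p,np.ones(len(p))]@R
    return o+d*((z-o[2])/d[:,2])[:,None]
E
python3 - <<'E'
from h import *
for n in('side','top','wrist'):
    c=grab(n);cv2.imwrite(f'pics/{n}0.png',c['frame'][:,:,::-1])
    print(n,c['vertical_fov'],c['k1'],(-np.array(c['R']).T@c['t']).round(3))
print(robot.tips_ahead,robot.read_state())
a=np.vstack([cv2.imread('pics/top0.png'),cv2.imread('pics/side0.png')])
E
```

```text
pics
side 52.18318353508228 -0.05799076471228747 [-0.044 -0.608  0.578]
top 50.66371175067329 -0.031030266985246635 [ 0.45  -0.019  1.225]
wrist 67.93634897713147 -0.031507362430448264 [0.183 0.576 0.383]
0.025 {'t': 0.15, 'q': array([ 1.05461477e+00,  1.31017019e-01,  1.48899094e+00,  9.15918810e-06,
        1.52299256e+00, -8.53937733e-02]), 'dq': array([ 6.01988795e-04, -3.00282046e-03, -4.35797677e-03,  5.79021836e-06,
        4.74632172e-04,  1.85117485e-03]), 'joint_torque': array([ 8.25376701e-04, -5.60469174e+01, -4.92339921e+01,  7.69005460e-02,
        3.05883167e-02, -1.45461245e-04]), 'tool_pos': array([0.25033418, 0.54485751, 0.24283184]), 'orientation': array([-6.71369131e-01, -3.06858077e+00,  2.10765018e-03]), 'force': array([ 0.16379029,  0.45005476, -0.70122025]), 'wrist_torque': array([-0.0242189 ,  0.02988387, -0.07707457]), 'gripper_force': 0.0, 'opening': 0.09280700924692213}
```

View pics/top0.png

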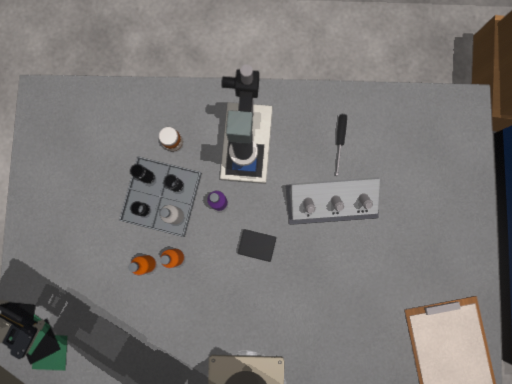

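View pics/side0.png

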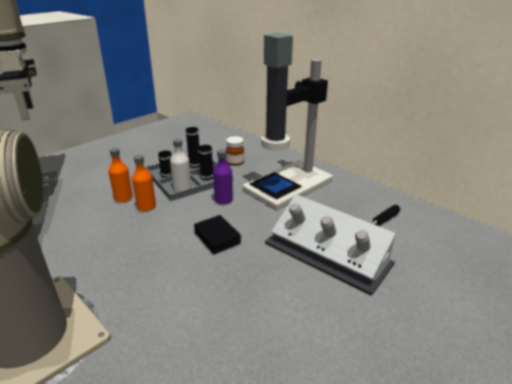

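```bash
python3 - <<'E'
from h import *
t=load('top')['frame'][:,:,::-1];s=load('side')['frame'][:,:,::-1]
r=lambda a,w,h:cv2.resize(a,(w,h),interpolation=cv2.INTER_CUBIC)
a=r(t[150:245,110:210],400,380); b=r(s[120:220,140:250],400,364)
b=np.vstack([b,np.zeros((16,400,3),np.uint8)]); 
c=r(t[170:230,280:390],400,218)
d=r(s[190:290,260:400],400,218)
cv2.imwrite('pics/crop1.png',np.vstack([np.hstack([a,b]),np.hstack([c,d])]))
E
```

```text
(no output)
```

View pics/crop1.png

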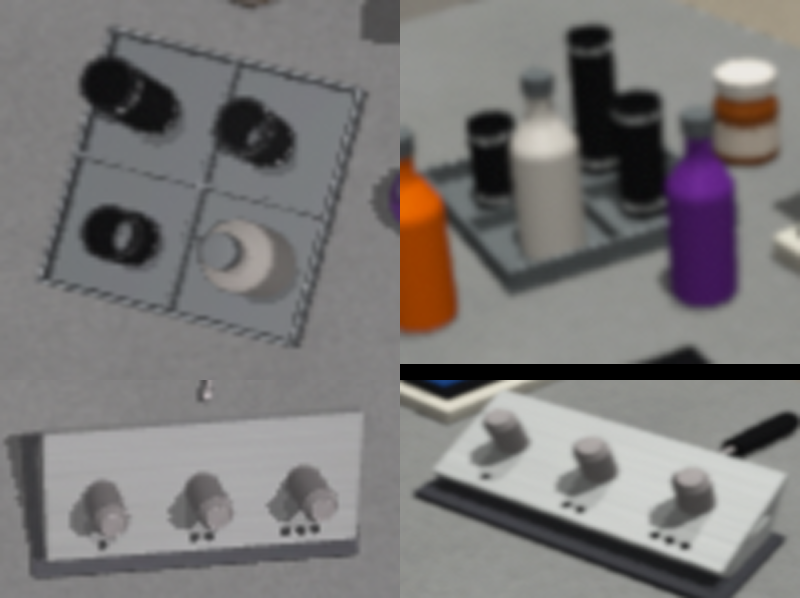

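```bash
cat > m.py <<'E'
from h import *
c=load('top'); g=c['frame'].max(2); o=-np.array(c['R']).T@c['t']
m=(g<48).astype(np.uint8)
n,l,st,ce=cv2.connectedComponentsWithStats(m)
for name,h,seed in(('long',.129,(138,172)),('mid',.104,(172,183)),('short',.079,(138,209))):
    i=np.argmin([np.hypot(*(ce[k]-seed)) if st[k,4]>40 and k else 1e9 for k in range(n)])
    ct=max(cv2.findContours((l==i).astype(np.uint8),0,1)[0],key=len)[:,0].astype(float)
    big=cv2.resize(255-g,None,fx=1,fy=1)
    P=onz(c,ct,h)[:,:2]
    d=P.mean(0)-o[:2]; d/=np.linalg.norm(d); e=np.array([-d[1],d[0]])
    far=(P@d).max(); lat=P@e
    B=onz(c,ct,.004)[:,:2]; near=(B@d).min()
    pc=np.median(g[l==i])
    print(name,st[i],'C(top)',(d*(far-.02)+e*(lat.max()+lat.min())/2).round(4),'C(bottom)',(d*(near+.02)+e*(lat.max()+lat.min())/2).round(4),'width',np.ptp(lat).round(4))
s=load('side')
def tri(a,b):
    A=[];r=[]
    Q=[]
    for cam,uv in((c,a),(s,b)):
        p=cv2.undistortPoints(np.array([[uv]],float),K(cam),D(cam))[0,0];Q.append((np.c_[cam['R'],cam['t']],p))
    X=cv2.triangulatePoints(Q[0][0],Q[1][0],Q[0][1][:,None],Q[1][1][:,None])[:,0];return X[:3]/X[3]
T=[tri(a,b) for a,b in(((310.6,208.8),(296,208.8)),((338.9,206.9),(327.9,224.4)),((367.5,204.7),(362.2,236.8)))]
print(np.round(T,4),np.diff(T,axis=0),[np.linalg.norm(x) for x in np.diff(T,axis=0)])
for n,z,pts in(('tray',.022,[(138.3,157.7),(201.3,173),(184,236),(121,219)]),('case',.03,[(258,245)]),('purple',.1,[(217,201)]),('face',.09,[(290.5,185),(378.5,179)]),('scopebase',.022,[(222,180),(266,182),(228,105),(271,107)]),('ring',.15,[(243,152)])):
    print(n,onz(c,pts,z)[:,:2].round(3).tolist())
E
python3 m.py
```

```text
long [131 164  23  19 263] C(top) [0.6247 0.3085] C(bottom) [0.6284 0.3155] width 0.0366
mid [164 175  19  16 181] C(top) [0.6014 0.2195] C(bottom) [0.6065 0.2275] width 0.0348
short [131 202  18  14 169] C(top) [0.5268 0.3166] C(bottom) [0.5288 0.3251] width 0.035
[[ 0.5346 -0.1714  0.1029]
 [ 0.5423 -0.2515  0.0968]
 [ 0.5494 -0.3297  0.1018]] [[ 0.00769396 -0.08003972 -0.00615778]
 [ 0.00707711 -0.07821733  0.00508351]] [np.float64(0.08064410921771459), np.float64(0.07870119561569855)]
tray [[0.683, 0.34], [0.64, 0.147], [0.451, 0.191], [0.497, 0.381]]
case [[0.43, -0.028]]
purple [[0.55, 0.09]]
face [[0.601, -0.115], [0.624, -0.365]]
scopebase [[0.621, 0.084], [0.618, -0.048], [0.853, 0.073], [0.85, -0.059]]
ring [[0.68, 0.019]]
```

Call:
{"fn": "apply_moves", "kwargs": {
  "delta_pos": [
    [-4.7,-1.2,0],
    [-5.4,-1.4,0],
    [-5.4,-1.4,0],
    [-5.4,-1.4,0],
    [-5.4,-1.4,0],
    [-5.4,-1.4,0],
    [-4.7,-1.2,0],
    [0,0,0]
  ],
  "twist": [0,0,0,0,0,0,-0.1,-0.11],
  "gripper": 7.5
}}

```text
t: 1.15
tool_pos: [0.5443, 0.3047, 0.2429]
orientation: [-0.348, -3.122, 0.002]
force: [-1.4, 1.0, -0.4]
opening: 0.0747
gripper_force: 0.0
```

```bash
python3 - <<'E'
from h import *
c=grab('wrist'); cv2.imwrite('pics/w1.png',cv2.resize(c['frame'][:,:,::-1],(768,576)))
print((-np.array(c['R']).T@c['t']).round(4),np.array(c['R']).round(3).tolist()); s=robot.read_state(); print(s['t'],s['tool_pos'],s['orientation'],s['q'])
E
```

```text
[0.4715 0.3211 0.3833] [[0.221, 0.975, -0.0], [0.94, -0.213, 0.266], [0.259, -0.059, -0.964]]
1.2 [0.54320004 0.30592852 0.2428529 ] [-3.37009429e-01 -3.12255344e+00  1.15941369e-03] [ 4.30795317e-01  1.94742386e-01  1.41829345e+00 -1.69885718e-04
  1.52971266e+00 -9.24971216e-01]
```

View pics/w1.png

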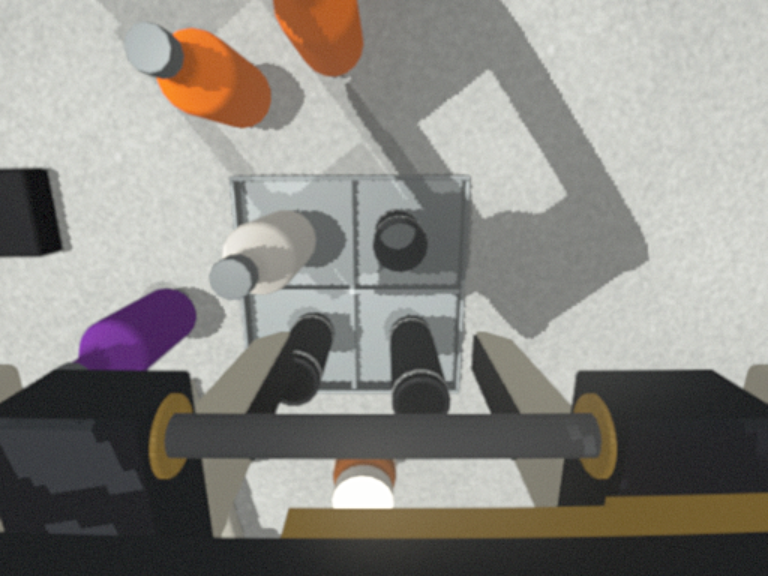

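```bash
python3 - <<'E'
from h import *
c=load('wrist')
for n,z,p in(('long',.129,[(420,393),(393,393),(449,393)]),('mid',.104,[(298,383),(273,383),(322,383)]),('short',.079,[(400,234),(374,234),(427,234)]),('tray',.022,[(234,177),(469,177),(459,388),(250,388)]),('bottle',.15,[(233,276)])):
    print(n,onz(c,np.array(p)/1.5-.17,z)[:,:2].round(4).tolist())
E
```

```text
long [[0.6162, 0.3137], [0.6122, 0.2962], [0.6205, 0.3325]]
mid [[0.6031, 0.2283], [0.5991, 0.2106], [0.6069, 0.2453]]
short [[0.5174, 0.3233], [0.5133, 0.3052], [0.5217, 0.3421]]
tray [[0.4496, 0.2005], [0.4925, 0.3889], [0.6801, 0.3474], [0.6369, 0.1554]]
bottle [[0.5091, 0.226]]
```

Call:
{"fn": "apply_moves", "kwargs": {
  "delta_pos": [
    [-3.7,1.1,1.5],
    [-3.8,1.1,2.5],
    [0,0,3.3],
    [0,0,0],
    [0,0,0]
  ],
  "twist": [0,0,0,0,0]
}}

```text
t: 1.82
tool_pos: [0.6199, 0.3133, 0.1719]
orientation: [0.346, 3.122, 0.001]
force: [-0.1, 0.4, 0.0]
opening: 0.0747
gripper_force: 0.0
```

```bash
python3 - <<'E'
from h import *
c=grab('wrist'); cv2.imwrite('pics/w2.png',c['frame'][150:,:,::-1])
s=robot.read_state(); print(s['t'],s['tool_pos'],s['orientation'])
R=cv2.Rodrigues(s['orientation'])[0]
for d in(.006,.025,.036): print(d,proj(c,s['tool_pos']+R@[0,0,d])-[0,150])
E
```

```text
1.875 [0.62039123 0.31352562 0.17292834] [3.45629404e-01 3.12021648e+00 2.06150225e-03]
0.006 [[255.71823063 101.3814341 ]]
0.025 [[255.63938057  87.25143029]]
0.036 [[255.60063941  80.31406473]]
```

View pics/w2.png

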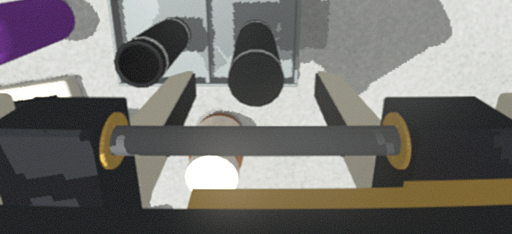

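```bash
python3 - <<'E'
from h import *
c=load('wrist')
g=c['frame'].max(2)
print(g[195:262:3,255], g[232,215:300:3])
print(onz(c,[(255,232),(229,232),(281,232),(255,256),(255,212),(141,212)],.129)[:,:2].round(4),onz(c,[(141,213)],.104)[:,:2].round(4))
E
```

```text
[ 46  54 105  47  56  52  51  55  48  54  47  56  55  51  57  53  60  58
  57  57  66 227 223] [ 96  91  91  94  86  56  55  52  58  55  53  53  55  56  58  57  52  55
  60  55  56  54  55  87  93  92 105 180 221]
[[0.6249 0.3122]
 [0.621  0.2945]
 [0.6289 0.3298]
 [0.643  0.3081]
 [0.6106 0.3154]
 [0.5935 0.2393]] [[0.6006 0.2267]]
```

Call:
{"fn": "apply_moves", "kwargs": {
  "delta_pos": [
    [-0.4,0,1.5],
    [0,0,2.2],
    [0,0,1.9],
    [0,0,0],
    [0,0,0]
  ],
  "twist": [0,0,0,0,0]
}}

```text
t: 2.5
tool_pos: [0.6239, 0.3119, 0.1145]
orientation: [-0.346, -3.122, 0.0]
force: [-0.2, 0.4, -0.2]
opening: 0.0747
gripper_force: 0.0
```

Call:
{"fn": "apply_moves", "kwargs": {
  "delta_pos": [
    [0,0,0],
    [0,0,0],
    [0,0,0],
    [0,0,0],
    [0,0,0],
    [0,0,0]
  ],
  "twist": [0,0,0,0,0,0],
  "gripper": 3,
  "squeeze": 12
}}

```text
t: 3.25
tool_pos: [0.624, 0.312, 0.1148]
orientation: [0.346, 3.122, 0.0]
force: [-0.3, 0.7, 1.6]
opening: 0.0402
gripper_force: 12.0
```

Call:
{"fn": "apply_moves", "kwargs": {
  "delta_pos": [
    [0,0,-2.5],
    [0,0,-4.5],
    [0,0,-5],
    [0,0,-5],
    [1.5,-1.5,-3],
    [3.4,-4,0],
    [3.8,-5,0],
    [3.6,-5,0]
  ],
  "twist": [0,0,0,0,0,0,0,0]
}}

```text
t: 4.25
tool_pos: [0.4685, 0.1868, 0.3141]
orientation: [-0.345, -3.122, 0.001]
force: [-0.2, -0.1, -0.4]
opening: 0.0405
gripper_force: 12.0
```

Call:
{"fn": "apply_moves", "kwargs": {
  "delta_pos": [
    [-1.1,-4.9,0],
    [-1.1,-4.9,0],
    [-1.1,-4.9,0],
    [-1,-4,0],
    [-0.5,-3,0],
    [0,0,0],
    [0,0,0],
    [0,0,0]
  ],
  "twist": [0,0,0,0,-0.08,-0.12,-0.11,0]
}}

```text
t: 5.25
tool_pos: [0.4693, -0.0345, 0.3143]
orientation: [0.139, -3.138, -0.0]
force: [-0.1, -0.6, -1.7]
opening: 0.0405
gripper_force: 12.0
```

```bash
python3 - <<'E'
from h import *
c=grab('wrist'); cv2.imwrite('pics/w3.png',cv2.resize(c['frame'][:,:,::-1],(768,576)))
s=robot.read_state(); print(s['t'],s['tool_pos'],s['orientation'],s['q'],s['opening'])
E
```

```text
5.3 [ 0.46933681 -0.03439034  0.31440067] [ 1.36236170e-01 -3.13819872e+00 -1.40258606e-04] [-1.82149578e-01 -2.42904930e-01  1.71992005e+00 -1.09920081e-05
  1.66502458e+00 -1.83971689e+00] 0.04060430585689318
```

View pics/w3.png

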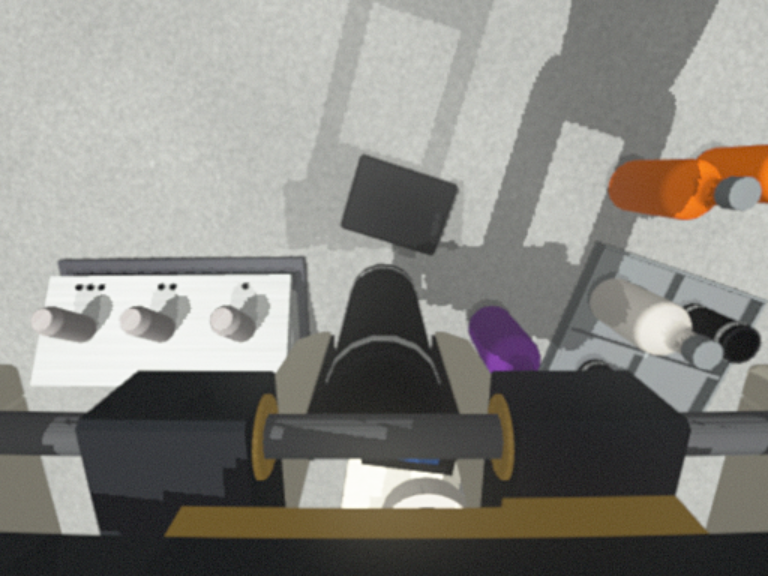

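```bash
python3 - <<'E'
from h import *
c=load('wrist');t=load('top')
A=onz(c,np.array([(224,321),(133,317),(45,319)])/1.5-.17,.1105)
B=onz(t,[(310.6,208.8),(338.9,206.9),(367.5,204.7)],.1105)
for X in(A,B): print(X.round(4).tolist(),np.linalg.norm(np.diff(X,axis=0),axis=1).round(4),np.degrees(np.arctan2(*(X[0]-X[2])[1::-1])).round(2))
r=lambda a,w,h:cv2.resize(a,(w,h),interpolation=cv2.INTER_CUBIC)
w=c['frame'][:,:,::-1]
cv2.imwrite('pics/w3c.png',np.vstack([r(w[160:270,10:210],800,440),r(t['frame'][195:220,295:385,::-1],800,160)][:1]))
E
```

```text
[[0.531, -0.1654, 0.1105], [0.5344, -0.2442, 0.1105], [0.5433, -0.3227, 0.1105]] [0.0789 0.079 ] 94.49
[[0.5335, -0.1699, 0.1105], [0.5405, -0.2479, 0.1105], [0.5484, -0.327, 0.1105]] [0.0783 0.0795] 95.39
```

View pics/w3c.png

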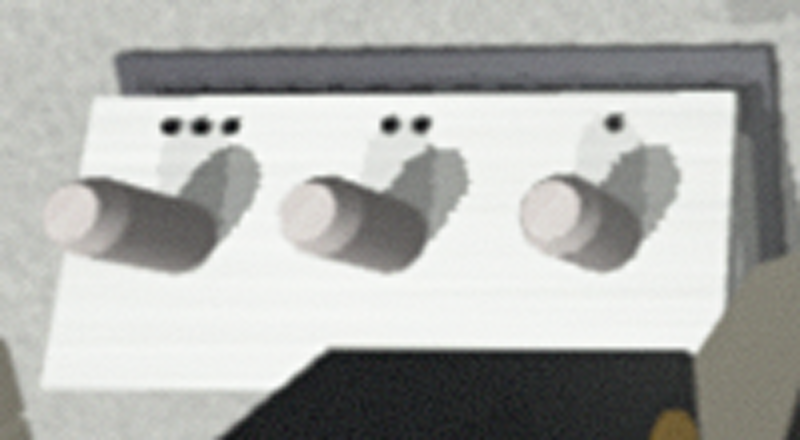

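```bash
python3 - <<'E'
from h import *
c=load('wrist');t=load('top')
s=dict(tool_pos=np.array([.46934,-.03439,.3144]))
x=np.array([.996,.087,0])
print('tube front bottom expected',proj(c,s['tool_pos']-.02*x-[0,0,.111]))
w=cv2.GaussianBlur(c['frame'],(3,3),0).astype(int); print(w[150:200,256].max(1))
for cam,roi in((c,(10,160,200,110)),(t,(295,190,90,35))):
    f=cam['frame'].astype(int);m=((f[...,0]-f[...,1]>3)&(f[...,1]>(170 if cam is c else 150))).astype(np.uint8)
    k=np.zeros_like(m);a,b,ww,hh=roi;k[b:b+hh,a:a+ww]=1
    m=cv2.medianBlur(m*k,3)
    n,l,st,ce=cv2.connectedComponentsWithStats(m)
    for i in range(1,n):
        if st[i,4]>15: print(st[i],ce[i].round(1),onz(cam,ce[i],.1105)[0].round(4))
E
```

```text
tube front bottom expected [[254.84085666 175.83309169]]
[ 65  64  64  64  64  62  61  61  61  69 102 144 167 171 176 187 196 199
 198 197 196 196 196 196 189 161 117  94  89  73  55  47  48  48  48  49
  49  47  48  50  49  49  49  49  48  49  48  47  46  47]
[140 205  15  18 146] [146.8 212. ] [ 0.5287 -0.1683  0.1105]
[ 21 206  14  18 157] [ 27.7 213.9] [ 0.5456 -0.3259  0.1105]
[ 81 206  13  18 147] [ 87.5 214.1] [ 0.5386 -0.2459  0.1105]
[149 218   7   5  21] [152. 220.] [ 0.5391 -0.1619  0.1105]
```

Call:
{"fn": "apply_moves", "kwargs": {
  "delta_pos": [
    [-1,-2.8,0],
    [-1.6,-4,0],
    [-1.5,-4,1],
    [-1.5,-3,2.4],
    [0,0,2.8],
    [0,0,1.6],
    [0,0,0],
    [0,0,0]
  ],
  "twist": [0,0,0,0,0,0,0,0]
}}

```text
t: 6.3
tool_pos: [0.5381, -0.1667, 0.238]
orientation: [-0.14, 3.137, -0.001]
force: [0.2, 0.1, -1.2]
opening: 0.0403
gripper_force: 12.0
```

```bash
python3 - <<'E'
from h import *
for n in('side','top','wrist'): c=grab(n); cv2.imwrite(f'pics/{n}4.png',c['frame'][:,:,::-1])
s=load('side')['frame'][180:290,230:400,::-1]
w=load('wrist')['frame'][100:270,:,::-1]
cv2.imwrite('pics/m4.png',np.hstack([cv2.resize(s,(420,272),interpolation=2),cv2.resize(w[:,150:387],(379,272),interpolation=2)]))
st=robot.read_state();print(st['t'],st['tool_pos'],st['force'])
E
```

```text
6.45 [ 0.53824694 -0.16687731  0.23824234] [ 0.13424981  0.15980578 -1.13834415]
```

View pics/m4.png

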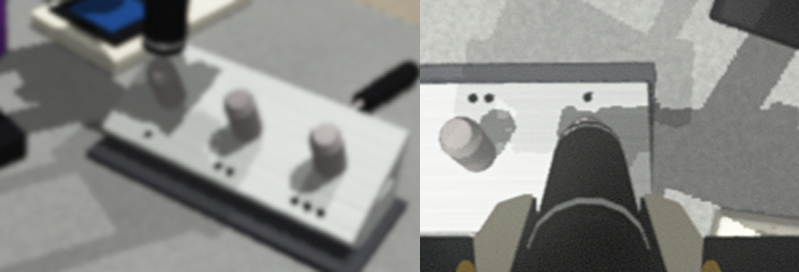

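```bash
python3 - <<'E'
from h import *
c=load('wrist')
f=c['frame'].astype(int);m=((f[...,0]-f[...,1]>3)&(f[...,1]>165)).astype(np.uint8);m[:, 260:]=0;m[240:]=0
n,l,st,ce=cv2.connectedComponentsWithStats(cv2.medianBlur(m,3))
for i in range(1,n):
    if st[i,4]>40: print(st[i],ce[i].round(1),onz(c,ce[i],.1105)[0].round(4))
s=load('side')
f=s['frame']; 
print(proj(s,[[.5325,-.1673,.1105],[.5395,-.247,.1105],[.5465,-.3267,.1105]]),proj(s,[[.538,-.167,.127]]))
E
```

```text
[ 83 175  21  25 313] [ 93.1 186.9] [ 0.5475 -0.3257  0.1105]
[163 174  19  24 266] [171.7 184.8] [ 0.5384 -0.248   0.1105]
[[293.77960479 205.60354816]
 [325.50747707 218.79156557]
 [360.54320162 233.34782588]] [[295.65925244 198.2097421 ]]
```

Call:
{"fn": "apply_moves", "kwargs": {
  "delta_pos": [
    [0,0,0.9],
    [0,0,0.8],
    [0,0,0.5],
    [0,0,0],
    [0,0,0]
  ],
  "twist": [0,0,0,0,0]
}}

```text
t: 7.08
tool_pos: [0.5376, -0.1669, 0.2147]
orientation: [-0.14, 3.138, -0.0]
force: [-0.2, 0.1, -2.3]
opening: 0.0405
gripper_force: 12.0
```

Call:
{"fn": "apply_moves", "kwargs": {
  "delta_pos": [
    [1,0,0.2],
    [1,0,0.2],
    [0.8,0,0.4],
    [0.8,0,0.4],
    [0,0,0],
    [0,0,0]
  ],
  "twist": [0,0,0,0,0,0]
}}

```text
t: 7.82
tool_pos: [0.5015, -0.1701, 0.2024]
orientation: [0.14, -3.138, -0.0]
force: [-0.1, -0.7, -1.3]
opening: 0.0401
gripper_force: 12.0
```

```bash
cat > tilt.py <<'E'
from h import *
import sys
L=float(sys.argv[1])  # grip distance from lower end
c=grab('wrist');s=robot.read_state();R=cv2.Rodrigues(s['orientation'])[0];p=s['tool_pos']+R@[0,0,.006]
for th in(0,5,10,15,20,25,30,35):
    a=np.radians(th);bx,bz=np.sin(a)*L,-np.cos(a)*L
    q=np.array([bx-.02*np.cos(a),bz-.02*np.sin(a)])
    print(th,proj(c,p+R@[-q[0],0,-q[1]])[0].round(1))
g=cv2.GaussianBlur(c['frame'],(3,3),0).max(2); u=int(round(proj(c,p)[0][0]))
print(s['t'],p,s['force'],u);print(list(zip(range(130,250,2),g[130:250:2,u])))
E
python3 tilt.py .105
```

```text
0 [254.8 175.8]
5 [254.8 185.4]
10 [254.8 195. ]
15 [254.8 204.7]
20 [254.8 214.4]
25 [254.8 224.3]
30 [254.8 234.2]
35 [254.8 244.2]
7.875 [ 0.50156124 -0.17005073  0.19642748] [ 0.1573371  -0.89728541 -0.75231935] 255
[(130, np.uint8(192)), (132, np.uint8(193)), (134, np.uint8(193)), (136, np.uint8(194)), (138, np.uint8(194)), (140, np.uint8(196)), (142, np.uint8(198)), (144, np.uint8(193)), (146, np.uint8(193)), (148, np.uint8(194)), (150, np.uint8(192)), (152, np.uint8(195)), (154, np.uint8(194)), (156, np.uint8(190)), (158, np.uint8(190)), (160, np.uint8(192)), (162, np.uint8(191)), (164, np.uint8(191)), (166, np.uint8(192)), (168, np.uint8(177)), (170, np.uint8(124)), (172, np.uint8(105)), (174, np.uint8(84)), (176, np.uint8(86)), (178, np.uint8(85)), (180, np.uint8(85)), (182, np.uint8(85)), (184, np.uint8(86)), (186, np.uint8(84)), (188, np.uint8(95)), (190, np.uint8(140)), (192, np.uint8(152)), (194, np.uint8(153)), (196, np.uint8(123)), (198, np.uint8(71)), (200, np.uint8(67)), (202, np.uint8(106)), (204, np.uint8(151)), (206, np.uint8(154)), (208, np.uint8(157)), (210, np.uint8(156)), (212, np.uint8(113)), (214, np.uint8(63)), (216, np.uint8(60)), (218, np.uint8(75)), (220, np.uint8(84)), (222, np.uint8(62)), (224, np.uint8(63)), (226, np.uint8(60)), (228, np.uint8(85)), (230, np.uint8(133)), (232, np.uint8(134)), (234, np.uint8(134)), (236, np.uint8(134)), (238, np.uint8(134)), (240, np.uint8(133)), (242, np.uint8(133)), (244, np.uint8(124)), (246, np.uint8(121)), (248, np.uint8(121))]
```

Call:
{"fn": "apply_moves", "kwargs": {
  "delta_pos": [
    [0.7,0,0.45],
    [0.65,0,0.45],
    [-0.5,0,0.87],
    [-0.5,0,0.87],
    [0,0,0]
  ],
  "twist": [0,0,0,0,0]
}}

```text
t: 8.5
tool_pos: [0.4981, -0.1701, 0.1748]
orientation: [0.14, -3.137, -0.001]
force: [1.8, -0.9, -1.8]
opening: 0.0399
gripper_force: 12.0
```

```bash
python3 tilt.py .105
```

```text
0 [254.6 176. ]
5 [254.6 185.6]
10 [254.6 195.2]
15 [254.6 204.9]
20 [254.6 214.7]
25 [254.6 224.6]
30 [254.6 234.5]
35 [254.6 244.6]
8.55 [ 0.49824734 -0.17020811  0.16946028] [ 1.56928104 -0.8976073  -1.42523905] 255
[(130, np.uint8(193)), (132, np.uint8(188)), (134, np.uint8(189)), (136, np.uint8(193)), (138, np.uint8(194)), (140, np.uint8(194)), (142, np.uint8(194)), (144, np.uint8(193)), (146, np.uint8(197)), (148, np.uint8(197)), (150, np.uint8(192)), (152, np.uint8(193)), (154, np.uint8(195)), (156, np.uint8(193)), (158, np.uint8(195)), (160, np.uint8(197)), (162, np.uint8(193)), (164, np.uint8(189)), (166, np.uint8(191)), (168, np.uint8(192)), (170, np.uint8(188)), (172, np.uint8(169)), (174, np.uint8(121)), (176, np.uint8(116)), (178, np.uint8(117)), (180, np.uint8(104)), (182, np.uint8(83)), (184, np.uint8(84)), (186, np.uint8(82)), (188, np.uint8(81)), (190, np.uint8(82)), (192, np.uint8(81)), (194, np.uint8(81)), (196, np.uint8(80)), (198, np.uint8(89)), (200, np.uint8(137)), (202, np.uint8(152)), (204, np.uint8(153)), (206, np.uint8(141)), (208, np.uint8(85)), (210, np.uint8(60)), (212, np.uint8(70)), (214, np.uint8(136)), (216, np.uint8(155)), (218, np.uint8(78)), (220, np.uint8(57)), (222, np.uint8(59)), (224, np.uint8(58)), (226, np.uint8(55)), (228, np.uint8(53)), (230, np.uint8(52)), (232, np.uint8(58)), (234, np.uint8(121)), (236, np.uint8(118)), (238, np.uint8(114)), (240, np.uint8(126)), (242, np.uint8(129)), (244, np.uint8(130)), (246, np.uint8(133)), (248, np.uint8(134))]
```

Call:
{"fn": "apply_moves", "kwargs": {
  "delta_pos": [
    [-0.5,0,0.8],
    [-0.4,0,0.7],
    [0,0,0],
    [0,0,0]
  ],
  "twist": [0,0,0,0]
}}

```text
t: 9.05
tool_pos: [0.5072, -0.1696, 0.1609]
orientation: [0.14, -3.138, -0.0]
force: [-0.1, -0.9, -1.7]
opening: 0.04
gripper_force: 12.0
```

```bash
python3 - <<'E'
from h import *
for n in('side','wrist'): grab(n)
s=load('side')['frame'][150:290,230:400,::-1]
w=load('wrist')['frame'][100:270,:,::-1]
cv2.imwrite('pics/m5.png',np.hstack([cv2.resize(s,(420,346),interpolation=2),cv2.resize(w[:,160:346],(379,346),interpolation=2)]))
st=robot.read_state();print(st['t'],st['tool_pos'],st['force'])
E
```

```text
9.15 [ 0.50722558 -0.16957661  0.16098368] [-0.17675223 -0.89107652 -2.35729577]
```

View pics/m5.png

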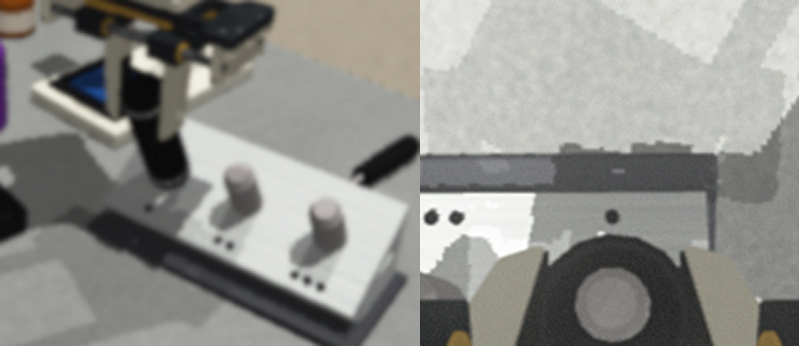

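Call:
{"fn": "apply_moves", "kwargs": {
  "delta_pos": [
    [-0.1,0,0.2],
    [-0.1,0,0.2],
    [0,0,0.1],
    [0,0,0]
  ],
  "twist": [0,0,0,0]
}}

```text
t: 9.65
tool_pos: [0.5088, -0.1699, 0.1579]
orientation: [0.14, -3.138, 0.002]
force: [-10.0, -0.3, 12.6]
opening: 0.0397
gripper_force: 12.0
```

Call:
{"fn": "apply_moves", "kwargs": {
  "delta_pos": [
    [0,0,0],
    [0,0,0],
    [0,0,0],
    [0,0,-2],
    [0,0,-4],
    [0,0,-5],
    [0.8,3,-3],
    [1,5,0]
  ],
  "twist": [0,0,0,0,0,0,0,0],
  "gripper": 5.8
}}

```text
t: 10.65
tool_pos: [0.4853, -0.0917, 0.2996]
orientation: [-0.136, 3.133, -0.003]
force: [0.3, 0.9, -0.9]
opening: 0.0582
gripper_force: 0.0
```

Call:
{"fn": "apply_moves", "kwargs": {
  "delta_pos": [
    [1,6,0],
    [0.4,6,0],
    [0,6,0],
    [-1.5,5.5,0],
    [-4,4,0],
    [-5,2.5,1],
    [-5,0.6,4],
    [0,0,0]
  ],
  "twist": [0,0,0,0,0,0,0,0],
  "gripper": 7.5
}}

```text
t: 11.65
tool_pos: [0.5949, 0.2255, 0.2379]
orientation: [0.14, -3.125, 0.005]
force: [-1.2, -0.3, -0.9]
opening: 0.0749
gripper_force: 0.0
```

```bash
cat > rim.py <<'E'
from h import *
import sys
zt=float(sys.argv[1]);est=np.array([float(sys.argv[2]),float(sys.argv[3]),zt])
c=grab('wrist');s=robot.read_state();R=cv2.Rodrigues(s['orientation'])[0];tx=R[:,0];ty=R[:,1]
g=cv2.GaussianBlur(c['frame'],(3,3),0).max(2).astype(int)
def prof(d,lo,hi):  # brightness along line from est in direction d at z top
    ks=np.arange(lo,hi,.001);u=proj(c,est+ks[:,None]*d);return [(int(round(k*1000)),int(g[int(round(v)),int(round(x))])) for k,(x,v) in zip(ks,u) if 0<=v<383 and 0<=x<511]
print(s['t'],s['tool_pos'],s['orientation'],s['opening'],'est px',proj(c,est)[0])
print('tx-(far)',prof(-tx,.005,.040));print('ty',prof(ty,-.036,.037))
print('tool delta to est',((est-s['tool_pos'])@tx).round(4),((est-s['tool_pos'])@ty).round(4))
E
python3 rim.py .104 .602 .2255
```

```text
11.7 [0.59486034 0.2255194  0.24212159] [ 1.39888640e-01 -3.12996601e+00  3.11865037e-03] 0.0752872809228233 est px [254.41948479 198.9841183 ]
tx-(far) [(5, 58), (6, 57), (7, 58), (8, 58), (9, 58), (10, 57), (11, 58), (12, 59), (13, 58), (14, 59), (15, 63), (16, 66), (17, 68), (18, 73), (19, 83), (20, 89), (21, 90), (22, 96), (23, 96), (24, 110), (25, 129), (26, 157), (27, 189), (28, 209), (29, 212), (30, 210), (31, 210), (32, 210), (33, 210), (34, 209), (35, 210), (36, 209), (37, 206), (38, 203), (39, 203)]
ty [(-36, 197), (-35, 197), (-34, 198), (-33, 198), (-32, 197), (-31, 197), (-30, 197), (-29, 196), (-28, 196), (-27, 196), (-26, 196), (-25, 197), (-24, 198), (-23, 186), (-22, 150), (-21, 102), (-20, 68), (-19, 59), (-18, 58), (-17, 60), (-16, 60), (-15, 60), (-14, 60), (-13, 59), (-12, 59), (-11, 60), (-10, 60), (-9, 60), (-8, 61), (-7, 61), (-6, 59), (-5, 58), (-4, 57), (-3, 58), (-2, 57), (-1, 56), (0, 55), (1, 56), (2, 56), (3, 56), (4, 55), (5, 56), (6, 56), (7, 55), (8, 54), (9, 54), (10, 55), (11, 56), (12, 55), (13, 53), (14, 52), (15, 53), (16, 55), (17, 65), (18, 87), (19, 104), (20, 103), (21, 97), (22, 103), (23, 117), (24, 126), (25, 127), (26, 126), (27, 126), (28, 126), (29, 125), (30, 125), (31, 126), (32, 125), (33, 125), (34, 125), (35, 125), (36, 125)]
tool delta to est -0.0083 -0.0004
```

Call:
{"fn": "apply_moves", "kwargs": {
  "delta_pos": [
    [-0.7,-0.1,2.5],
    [0,0,4],
    [0,0,3.5],
    [0,0,1],
    [0,0,0],
    [0,0,0]
  ],
  "twist": [0,0,0,0,0,0]
}}

```text
t: 12.45
tool_pos: [0.6043, 0.2257, 0.1404]
orientation: [-0.14, 3.134, 0.002]
force: [-0.3, -0.3, -0.2]
opening: 0.0751
gripper_force: 0.0
```

```bash
python3 rim.py .104 .602 .2245
```

```text
12.5 [0.60431676 0.22572578 0.14020761] [-1.39906568e-01  3.13452816e+00  1.44233550e-03] 0.07498728418089444 est px [253.19722096 225.15975534]
tx-(far) [(5, 57), (6, 56), (7, 56), (8, 57), (9, 57), (10, 58), (11, 58), (12, 58), (13, 60), (14, 60), (15, 62), (16, 63), (17, 60), (18, 134), (19, 203), (20, 231), (21, 229), (22, 230), (23, 230), (24, 225), (25, 223), (26, 223), (27, 225), (28, 224), (29, 222), (30, 222), (31, 220), (32, 220), (33, 222), (34, 223), (35, 222), (36, 222), (37, 218), (38, 189), (39, 92)]
ty [(-36, 99), (-35, 100), (-34, 99), (-33, 97), (-32, 98), (-31, 97), (-30, 98), (-29, 98), (-28, 105), (-27, 128), (-26, 141), (-25, 172), (-24, 180), (-23, 182), (-22, 164), (-21, 113), (-20, 88), (-19, 60), (-18, 59), (-17, 59), (-16, 58), (-15, 58), (-14, 59), (-13, 57), (-12, 56), (-11, 57), (-10, 57), (-9, 57), (-8, 56), (-7, 56), (-6, 56), (-5, 56), (-4, 55), (-3, 52), (-2, 53), (-1, 54), (0, 54), (1, 52), (2, 52), (3, 53), (4, 53), (5, 51), (6, 51), (7, 51), (8, 52), (9, 53), (10, 52), (11, 49), (12, 50), (13, 51), (14, 50), (15, 51), (16, 53), (17, 52), (18, 61), (19, 116), (20, 132), (21, 136), (22, 135), (23, 136), (24, 136), (25, 135), (26, 136), (27, 136), (28, 135), (29, 135), (30, 135), (31, 134), (32, 134), (33, 134), (34, 133), (35, 134), (36, 134)]
tool delta to est 0.0026 -0.001
```

Call:
{"fn": "apply_moves", "kwargs": {
  "delta_pos": [
    [0.4,-0.2,0.5],
    [0,0,2.2],
    [0,0,2.3],
    [0,0,0],
    [0,0,0]
  ],
  "twist": [0,0,0,0,0]
}}

```text
t: 13.12
tool_pos: [0.5996, 0.2231, 0.0883]
orientation: [-0.14, 3.138, 0.0]
force: [-0.4, 0.1, 0.7]
opening: 0.0752
gripper_force: 0.0
```

Call:
{"fn": "apply_moves", "kwargs": {
  "delta_pos": [
    [0,0,0],
    [0,0,0],
    [0,0,0],
    [0,0,0],
    [0,0,0],
    [0,0,0]
  ],
  "twist": [0,0,0,0,0,0],
  "gripper": 3,
  "squeeze": 12
}}

```text
t: 13.88
tool_pos: [0.5993, 0.223, 0.0875]
orientation: [-0.14, 3.138, 0.0]
force: [-0.5, 0.1, 2.1]
opening: 0.0404
gripper_force: 12.0
```

Call:
{"fn": "apply_moves", "kwargs": {
  "delta_pos": [
    [0,0,-2.5],
    [0,0,-4.5],
    [0,0,-5],
    [0,0,-5],
    [3,-1,-3],
    [4.5,-3,0],
    [4,-5,0],
    [1.5,-6,0]
  ],
  "twist": [0,0,0,0,0,0,0,0]
}}

```text
t: 14.88
tool_pos: [0.4821, 0.0628, 0.2872]
orientation: [0.144, -3.138, -0.0]
force: [0.4, -0.1, -0.8]
opening: 0.0406
gripper_force: 12.0
```

Call:
{"fn": "apply_moves", "kwargs": {
  "delta_pos": [
    [0,-6,0],
    [0,-6,0],
    [0,-6,0],
    [0,-6,0],
    [-1,-4,0],
    [-1.5,-2.5,0],
    [-0.9,-0.8,0],
    [0,0,0]
  ],
  "twist": [0,0,0,0,0,0,0,0]
}}

```text
t: 15.88
tool_pos: [0.5458, -0.2451, 0.2867]
orientation: [0.14, -3.137, -0.001]
force: [0.2, -0.2, -2.2]
opening: 0.0401
gripper_force: 12.0
```

```bash
sed -i 's/^print(s\[.t.\],p.*$/i=np.arange(150,250);k=[int(v) for v in g[150:250,u]];print(s["t"],s["tool_pos"],s["orientation"],s["force"],u);print(k)/' tilt.py; python3 tilt.py .0775; python3 - <<'E'
from h import *
c=load('wrist')
f=c['frame'].astype(int);m=((f[...,0]-f[...,1]>3)&(f[...,1]>165)).astype(np.uint8);m[250:]=0
n,l,st,ce=cv2.connectedComponentsWithStats(cv2.medianBlur(m,3))
for i in range(1,n):
    if st[i,4]>40: print(st[i],ce[i].round(1),onz(c,ce[i],.1105)[0].round(4))
E
```

```text
0 [255.3 182.8]
5 [255.3 190.5]
10 [255.3 198.3]
15 [255.3 206.2]
20 [255.3 214.2]
25 [255.4 222.4]
30 [255.4 230.6]
35 [255.4 238.9]
15.925 [ 0.54556694 -0.24459077  0.28695791] [ 1.41049569e-01 -3.13756325e+00 -1.24858679e-03] [ 0.39516877 -0.25510156 -1.00318499] 256
[240, 240, 227, 187, 143, 122, 126, 156, 201, 231, 238, 238, 237, 222, 187, 168, 184, 207, 215, 216, 213, 199, 174, 152, 140, 135, 134, 136, 135, 133, 132, 130, 129, 130, 130, 124, 108, 94, 103, 116, 105, 86, 78, 76, 76, 77, 77, 75, 73, 74, 74, 73, 72, 72, 73, 72, 71, 70, 70, 70, 70, 69, 68, 68, 68, 67, 66, 66, 66, 65, 64, 64, 63, 62, 61, 60, 61, 74, 102, 126, 131, 114, 84, 61, 56, 57, 56, 55, 54, 55, 55, 54, 51, 49, 49, 50, 49, 49, 49, 47]
[248 165  13   9  54] [254.8 169. ] [ 0.532  -0.2461  0.1105]
[175 167  17  20 211] [182.7 176.2] [ 0.5475 -0.327   0.1105]
```

Call:
{"fn": "apply_moves", "kwargs": {
  "delta_pos": [
    [0,-0.2,2.5],
    [0,0,3.2],
    [0,0,2],
    [0,0,0.9],
    [0,0,0.7],
    [0,0,0.5],
    [0,0,0],
    [0,0,0]
  ],
  "twist": [0,0,0,0,0,0,0,0]
}}

```text
t: 16.92
tool_pos: [0.5458, -0.2477, 0.1898]
orientation: [-0.14, 3.138, -0.001]
force: [-2.0, -0.0, -0.2]
opening: 0.0401
gripper_force: 12.0
```

Call:
{"fn": "apply_moves", "kwargs": {
  "delta_pos": [
    [0.8,0,0.2],
    [0.7,0,0.2],
    [0.6,0,0.35],
    [0.5,0,0.35],
    [0.5,0,0.45],
    [0.5,0,0.45],
    [0,0,0],
    [0,0,0]
  ],
  "twist": [0,0,0,0,0,0,0,0]
}}

```text
t: 17.92
tool_pos: [0.5097, -0.2505, 0.1691]
orientation: [0.14, -3.138, -0.001]
force: [0.5, -0.8, -2.1]
opening: 0.04
gripper_force: 12.0
```

```bash
python3 tilt.py .0775
```

```text
0 [254.7 183.1]
5 [254.7 190.7]
10 [254.7 198.5]
15 [254.7 206.4]
20 [254.8 214.4]
25 [254.8 222.5]
30 [254.8 230.7]
35 [254.8 239. ]
17.975 [ 0.50977532 -0.25053425  0.1691038 ] [ 1.40118757e-01 -3.13771039e+00 -5.45622748e-04] [-0.23021749  0.46718652 -1.03494344] 255
[189, 188, 189, 190, 191, 191, 190, 188, 188, 187, 187, 188, 188, 190, 192, 193, 194, 194, 195, 195, 194, 192, 179, 152, 130, 117, 111, 105, 94, 82, 77, 78, 79, 80, 79, 78, 79, 79, 78, 77, 77, 77, 77, 76, 76, 76, 86, 111, 136, 145, 147, 149, 149, 148, 147, 146, 148, 150, 149, 147, 150, 156, 161, 162, 158, 151, 147, 146, 146, 147, 149, 149, 148, 144, 130, 100, 70, 55, 53, 56, 55, 56, 70, 94, 107, 109, 109, 112, 117, 121, 123, 123, 124, 124, 124, 126, 128, 128, 127, 127]
```

Call:
{"fn": "apply_moves", "kwargs": {
  "delta_pos": [
    [-0.5,0,0.87],
    [-0.5,0,0.87],
    [-0.5,0,0.87],
    [-0.4,0,0.7],
    [0,0,0]
  ],
  "twist": [0,0,0,0,0]
}}

```text
t: 18.6
tool_pos: [0.5284, -0.2491, 0.1359]
orientation: [0.14, -3.136, 0.0]
force: [-5.5, -0.4, 3.5]
opening: 0.0399
gripper_force: 12.0
```

Call:
{"fn": "apply_moves", "kwargs": {
  "delta_pos": [
    [-0.1,0,0.2],
    [-0.1,0,0.2],
    [0,0,0.1],
    [0,0,0]
  ],
  "twist": [0,0,0,0]
}}

```text
t: 19.1
tool_pos: [0.5305, -0.2491, 0.1321]
orientation: [0.14, -3.137, 0.001]
force: [-8.8, 1.5, 11.9]
opening: 0.0399
gripper_force: 12.0
```

Call:
{"fn": "apply_moves", "kwargs": {
  "delta_pos": [
    [0,0,0],
    [0,0,0],
    [0,0,0],
    [0,0,-2],
    [0,0,-4.5],
    [0,0,-5],
    [0,0,-5],
    [2,4,-0.5]
  ],
  "twist": [0,0,0,0,0,0,0,0],
  "gripper": 5.8
}}

```text
t: 20.1
tool_pos: [0.5096, -0.2128, 0.3082]
orientation: [-0.137, 3.13, -0.008]
force: [-0.6, -0.3, -0.2]
opening: 0.0579
gripper_force: 0.0
```

Call:
{"fn": "apply_moves", "kwargs": {
  "delta_pos": [
    [2,6,0],
    [1,6,0],
    [0,6,0],
    [0,6,0],
    [0,6,0],
    [0,6,0],
    [-1,6,0],
    [-2,5,0]
  ],
  "twist": [0,0,0,0,0,0,0,0],
  "gripper": 7.5
}}

```text
t: 21.1
tool_pos: [0.4655, 0.2593, 0.3036]
orientation: [-0.142, 3.136, 0.002]
force: [1.5, -0.4, 0.1]
opening: 0.0749
gripper_force: 0.0
```

Call:
{"fn": "apply_moves", "kwargs": {
  "delta_pos": [
    [-3,3.5,0],
    [-3.2,2.2,1],
    [0,0,3],
    [0,0,3],
    [0,0,3],
    [0,0,3],
    [0,0,0],
    [0,0,0]
  ],
  "twist": [0,0,-0.15,-0.15,-0.15,-0.15,-0.1,0]
}}

```text
t: 22.1
tool_pos: [0.5228, 0.3192, 0.1724]
orientation: [-1.207, 2.9, 0.0]
force: [-0.4, 1.0, 0.6]
opening: 0.075
gripper_force: 0.0
```

```bash
python3 rim.py .079 .523 .320
```

```text
22.15 [0.52307011 0.31935251 0.17277538] [-1.20382503e+00  2.89988945e+00  1.59725342e-04] 0.07514651961158382 est px [254.75989464 203.10990296]
tx-(far) [(5, 45), (6, 44), (7, 43), (8, 45), (9, 46), (10, 45), (11, 44), (12, 44), (13, 45), (14, 46), (15, 47), (16, 46), (17, 45), (18, 43), (19, 44), (20, 49), (21, 69), (22, 99), (23, 115), (24, 116), (25, 116), (26, 116), (27, 116), (28, 116), (29, 116), (30, 115), (31, 110), (32, 102), (33, 92), (34, 84), (35, 80), (36, 79), (37, 79), (38, 79), (39, 83)]
ty [(-36, 84), (-35, 93), (-34, 112), (-33, 136), (-32, 166), (-31, 162), (-30, 159), (-29, 160), (-28, 160), (-27, 154), (-26, 124), (-25, 119), (-24, 119), (-23, 120), (-22, 121), (-21, 113), (-20, 67), (-19, 56), (-18, 53), (-17, 51), (-16, 49), (-15, 47), (-14, 46), (-13, 46), (-12, 46), (-11, 46), (-10, 47), (-9, 46), (-8, 45), (-7, 46), (-6, 46), (-5, 46), (-4, 47), (-3, 47), (-2, 47), (-1, 46), (0, 47), (1, 47), (2, 47), (3, 47), (4, 48), (5, 46), (6, 46), (7, 47), (8, 47), (9, 46), (10, 46), (11, 46), (12, 46), (13, 46), (14, 47), (15, 49), (16, 52), (17, 53), (18, 79), (19, 102), (20, 116), (21, 121), (22, 122), (23, 121), (24, 118), (25, 118), (26, 118), (27, 118), (28, 117), (29, 117), (30, 116), (31, 111), (32, 103), (33, 95), (34, 91), (35, 90), (36, 88)]
tool delta to est -0.0003 0.0006
```

Call:
{"fn": "apply_moves", "kwargs": {
  "delta_pos": [
    [-0.2,0,2.5],
    [0,0,3],
    [0,0,2.4],
    [0,0,1.5],
    [0,0,0.8],
    [0,0,0],
    [0,0,0]
  ],
  "twist": [0,0,0,0,0,0,0]
}}

```text
t: 23.02
tool_pos: [0.5247, 0.3208, 0.0705]
orientation: [-1.207, 2.899, 0.0]
force: [-0.6, 0.7, 0.7]
opening: 0.0751
gripper_force: 0.0
```

Call:
{"fn": "apply_moves", "kwargs": {
  "delta_pos": [
    [0,0,0],
    [0,0,0],
    [0,0,0],
    [0,0,0],
    [0,0,0],
    [0,0,0]
  ],
  "twist": [0,0,0,0,0,0],
  "gripper": 3,
  "squeeze": 12
}}

```text
t: 23.78
tool_pos: [0.524, 0.3204, 0.0693]
orientation: [-1.208, 2.9, -0.0]
force: [0.3, 0.4, 1.0]
opening: 0.0394
gripper_force: 12.0
```

Call:
{"fn": "apply_moves", "kwargs": {
  "delta_pos": [
    [0,0,-2.5],
    [0,0,-4.5],
    [0,0,-5],
    [0,0,-5],
    [0,0,-5],
    [0,0,0],
    [0,0,0],
    [0,0,0]
  ],
  "twist": [0,0,0,0.15,0.15,0.15,0.15,0.1]
}}

```text
t: 24.78
tool_pos: [0.5238, 0.3204, 0.2891]
orientation: [0.134, -3.138, 0.0]
force: [-0.4, 0.1, -0.2]
opening: 0.0395
gripper_force: 12.0
```

Call:
{"fn": "apply_moves", "kwargs": {
  "delta_pos": [
    [2,-4,0],
    [3,-6,0],
    [3,-6,0],
    [0,-6,0],
    [0,-6,0],
    [0,-6,0],
    [0,-6,0],
    [0,-6,0]
  ],
  "twist": [0,0,0,0,0,0,0,0]
}}

```text
t: 25.78
tool_pos: [0.4883, -0.1382, 0.2893]
orientation: [-0.14, 3.138, 0.0]
force: [0.6, 0.7, -1.5]
opening: 0.0392
gripper_force: 12.0
```

Call:
{"fn": "apply_moves", "kwargs": {
  "delta_pos": [
    [0,-6,0],
    [-1,-5,0],
    [-2,-4,0],
    [-1.5,-2.5,0],
    [-0.7,-1.2,0],
    [0,0,0],
    [0,0,0]
  ],
  "twist": [0,0,0,0,0,0,0]
}}

```text
t: 26.65
tool_pos: [0.5568, -0.3174, 0.2891]
orientation: [0.14, -3.138, -0.001]
force: [-0.2, -0.2, -1.5]
opening: 0.0397
gripper_force: 12.0
```

```bash
cp side.pkl s_old.pkl; python3 tilt.py .0593; python3 - <<'E'
from h import *
c=load('wrist')
f=c['frame'].astype(int);m=((f[...,0]-f[...,1]>3)&(f[...,1]>165)).astype(np.uint8);m[250:]=0
n,l,st,ce=cv2.connectedComponentsWithStats(cv2.medianBlur(m,3))
for i in range(1,n):
    if st[i,4]>40: print(st[i],ce[i].round(1),onz(c,ce[i],.1105)[0].round(4))
print(proj(c,[.5472,-.327,.1105]))
E
```

```text
0 [254.8 188.8]
5 [254.8 195. ]
10 [254.8 201.4]
15 [254.9 207.9]
20 [254.9 214.5]
25 [254.9 221.2]
30 [254.9 228. ]
35 [254.9 235. ]
26.7 [ 0.55679526 -0.31726302  0.28927008] [ 1.40728488e-01 -3.13824437e+00 -3.91213435e-04] [ 0.84512009  0.00987403 -0.75251686] 255
[181, 141, 127, 145, 186, 224, 236, 231, 213, 182, 160, 153, 147, 139, 136, 142, 153, 161, 167, 170, 164, 147, 132, 127, 129, 128, 128, 128, 126, 124, 122, 121, 120, 121, 120, 120, 121, 123, 126, 132, 133, 117, 93, 93, 114, 117, 94, 75, 69, 69, 69, 68, 67, 67, 68, 66, 65, 67, 68, 66, 64, 63, 63, 62, 62, 62, 61, 60, 60, 59, 62, 82, 114, 131, 123, 94, 67, 56, 53, 53, 54, 55, 55, 55, 54, 52, 52, 51, 51, 51, 49, 47, 46, 46, 46, 46, 45, 44, 44, 45]
[240 162  14   9  81] [246.9 165.9] [ 0.5408 -0.3276  0.1105]
[[246.94102258 171.41506531]]
```

Call:
{"fn": "apply_moves", "kwargs": {
  "delta_pos": [
    [0.7,-0.9,2.5],
    [0,0,4],
    [0,0,3],
    [0,0,0.9],
    [0,0,0.8],
    [0,0,0.6],
    [0,0,0],
    [0,0,0]
  ],
  "twist": [0,0,0,0,0,0,0,0]
}}

```text
t: 27.7
tool_pos: [0.5512, -0.3278, 0.1722]
orientation: [-0.14, 3.137, -0.001]
force: [0.5, -0.6, -0.7]
opening: 0.0391
gripper_force: 12.0
```

Call:
{"fn": "apply_moves", "kwargs": {
  "delta_pos": [
    [0.5,0,0.2],
    [0.5,0,0.2],
    [0.4,0,0.3],
    [0.4,0,0.3],
    [0.4,0,0.4],
    [0.4,0,0.4],
    [0,0,0],
    [0,0,0]
  ],
  "twist": [0,0,0,0,0,0,0,0]
}}

```text
t: 28.7
tool_pos: [0.5244, -0.3297, 0.1527]
orientation: [0.14, -3.137, -0.001]
force: [-0.1, 0.3, 0.2]
opening: 0.039
gripper_force: 12.0
```

```bash
python3 tilt.py .0593
```

```text
0 [254.7 188.9]
5 [254.7 195.1]
10 [254.7 201.4]
15 [254.7 207.9]
20 [254.7 214.5]
25 [254.7 221.2]
30 [254.7 228.1]
35 [254.7 235. ]
28.75 [ 0.52452042 -0.32973713  0.15276064] [ 1.39887995e-01 -3.13730411e+00 -8.46540866e-04] [ 0.10267909  0.5855403  -0.25710865] 255
[189, 189, 189, 189, 189, 189, 189, 190, 191, 191, 191, 189, 184, 181, 179, 180, 181, 182, 182, 183, 186, 189, 191, 188, 172, 136, 97, 77, 75, 77, 78, 78, 76, 78, 88, 100, 97, 83, 75, 74, 74, 75, 74, 74, 83, 108, 133, 143, 143, 143, 144, 145, 140, 118, 83, 58, 52, 51, 50, 51, 66, 99, 130, 142, 144, 143, 143, 143, 144, 146, 147, 145, 129, 93, 61, 50, 50, 51, 50, 58, 87, 124, 143, 137, 119, 107, 105, 106, 110, 116, 119, 121, 121, 121, 122, 122, 122, 122, 124, 125]
```

Call:
{"fn": "apply_moves", "kwargs": {
  "delta_pos": [
    [-0.5,0,0.87],
    [-0.5,0,0.87],
    [-0.5,0,0.87],
    [-0.4,0,0.7],
    [0,0,0]
  ],
  "twist": [0,0,0,0,0]
}}

```text
t: 29.38
tool_pos: [0.5432, -0.328, 0.1193]
orientation: [0.14, -3.136, -0.001]
force: [-4.5, 0.4, 1.9]
opening: 0.0388
gripper_force: 12.0
```

Call:
{"fn": "apply_moves", "kwargs": {
  "delta_pos": [
    [-0.1,0,0.2],
    [-0.1,0,0.2],
    [0,0,0.1],
    [0,0,0]
  ],
  "twist": [0,0,0,0]
}}

```text
t: 29.88
tool_pos: [0.5453, -0.328, 0.1157]
orientation: [0.14, -3.137, -0.0]
force: [-8.0, 1.8, 9.8]
opening: 0.0387
gripper_force: 12.0
```

Call:
{"fn": "apply_moves", "kwargs": {
  "delta_pos": [
    [0,0,0],
    [0,0,0],
    [0,0,0],
    [0,0,-2],
    [0,0,-4.5],
    [0,0,-5],
    [0,0,-5],
    [2,3,-3]
  ],
  "twist": [0,0,0,0,0,0,0,0],
  "gripper": 5.8
}}

```text
t: 30.88
tool_pos: [0.5242, -0.3011, 0.3149]
orientation: [-0.138, 3.134, -0.005]
force: [0.2, -0.3, -0.8]
opening: 0.0582
gripper_force: 0.0
```

Call:
{"fn": "apply_moves", "kwargs": {
  "delta_pos": [
    [4,5,0],
    [5,6,0],
    [3,6,0],
    [0,6,0],
    [0,6,0],
    [0,3,0],
    [0,0,0],
    [0,0,0]
  ],
  "twist": [0,0,0,0,0,0,0,0]
}}

```text
t: 31.88
tool_pos: [0.3899, -0.0083, 0.3111]
orientation: [-0.141, 3.137, -0.001]
force: [0.3, 0.1, -1.1]
opening: 0.0581
gripper_force: 0.0
```

```bash
python3 - <<'E'
from h import *
xh=np.array([.996,.087,0]);yh=np.array([-.087,.996,0]);a=-.5*xh+[0,0,.866];e=.866*xh+[0,0,.5]
tips=[np.array([.5325,-.1673,.1105]),np.array([.5398,-.247,.1105]),np.array([.547,-.3268,.1105])]
ph=np.linspace(0,2*np.pi,60)
ims=[]
for n in('side','wrist','top'):
    c=grab(n);b=c['frame'][:,:,::-1]
    S=4;im=cv2.resize(b,None,fx=S,fy=S,interpolation=cv2.INTER_CUBIC)
    allp=[]
    for T,L in zip(tips,(125,100,75)):
        for k,col in((L,(0,255,0)),(0,(0,0,255))):
            C=T+(k-56)/1000*a
            P=C+.02*(np.cos(ph)[:,None]*yh+np.sin(ph)[:,None]*e)
            q=proj(c,P);allp.append(q)
            cv2.polylines(im,[((q+.5)*S-.5).round().astype(int)],True,col,1)
    q=np.vstack(allp);lo=np.clip(((q.min(0)-12)*S).astype(int),0,None);hi=((q.max(0)+12)*S).astype(int)
    ims.append(im[lo[1]:hi[1],lo[0]:hi[0]])
A=cv2.resize(ims[0],(400,int(ims[0].shape[0]*400/ims[0].shape[1])));B=cv2.resize(ims[1],(400,int(ims[1].shape[0]*400/ims[1].shape[1])))
h=max(A.shape[0],B.shape[0]);pad=lambda i:np.vstack([i,np.zeros((h-i.shape[0],400,3),np.uint8)])
row=np.hstack([pad(A),pad(B)])
C=cv2.resize(ims[2],(500,int(ims[2].shape[0]*500/ims[2].shape[1])));C=np.hstack([C,np.zeros((C.shape[0],300,3),np.uint8)])
cv2.imwrite('pics/fin.png',np.vstack([row,C])[:600]);print(row.shape,C.shape,robot.read_state()['tool_pos'],robot.read_state()['t'])
E
```

```text
(323, 800, 3) (301, 800, 3) [ 0.38984399 -0.00880225  0.31037827] 32.025
```

View pics/fin.png

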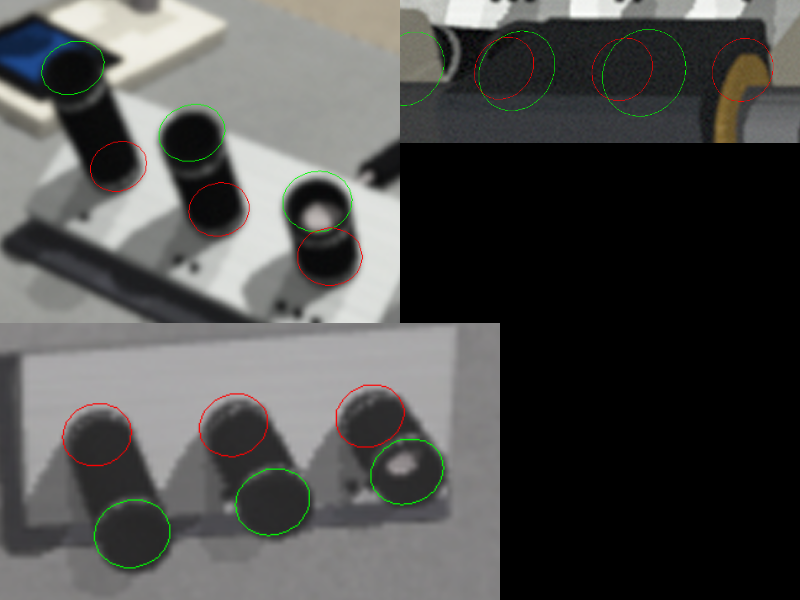

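```bash
python3 -c "
from plant import robot
print(robot.close_job())"
```

```text
the job is handed in; nothing more can be done
None
```

I put the three tubes on the spigots in pip order (long on one, mid on two, short on three), pushed each until it met firm resistance, and handed the job in at about 32 s. In the last pictures the tube ends matched their fully seated positions to within about 2 mm; I did not re-measure the bottle, case, jar and screwdriver at the end.

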